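# Repack the robot kit box

### The arm

A 7-joint arm with a two-finger parallel gripper is mounted at the origin on the work surface. World frame = base frame: x ahead of the robot, y to its left, z up, the work surface at z = 0. Lengths are in m, angles in rad, forces in N, time in s.
With the tool pointing down it reaches from about 0.425 to 0.925 m from the base axis. Payload 6.8 kg.
Tool frame: the origin (TCP) lies midway between the tips of the shut fingers; the grasp point (between the pads) lies 19 mm behind it; z points along the fingers, y is the line along which they close (so a half turn about z gives the same grasp; the last joint's range is limited). The gripper opens to 85 mm and grips with 20 to 120 N. Pads are 22 mm wide; open, the fingers measure 114 mm over their backs; the gripper's body (76 mm by 85 mm) begins 54 mm behind the grasp point. The pads swing forward as they close: fully open they stand 13 mm farther back than shut.
Start: joints at [1.119, 0.477, 0.022, 1.555, -0.011, 1.109, -0.083], TCP at [0.228, -0.636, 0.231] pointing down, gripper open.
Joint ranges: [-2.96, 2.96], [-0.34, 2.1], [-1.41, 1.46], [0.24, 2.44], [-1.37, 4.51], [0.17, 1.92], [-2.96, 2.96]. Speed limits (rad/s): [2.39, 2.39, 3.14, 3.14, 3.14, 3.14, 3.14].

### API

Orientations are given as a unit quaternion [w, x, y, z].
In Python, from station import readout, imaging, hand_in gives the robot as it stands.
- The arm moves only by the tool drive_tool, never from a script. Its argument "series" is a list of rows, each a list of 5 numbers: the shift along the tool's x, y, z in cm, then the turn about the tool's z in degrees, then the closure, from -1 (fully open) to 1 (shut). A call has 1 to 8 rows; each row shifts and turns the commanded pose from where the row before left it, along the tool's axes as they then stand; what a row does not reach is not made up. A row lasts 1/10 s, in which the tool goes at most 50 mm and 8.59 degrees, less where a joint would pass 70% of its speed; a pose out of reach is approached as far as the arm can. A call with a gripper value outside its range is refused whole. The fingers move at their own pace and stop on an object; "squeeze" is the grip in N (left out, the last holds). Time passes only in rows, so rows that do not move let the fingers close. It gives the time, the measured TCP pose, the force, the opening and the grip force at its end, in the units of the state.
- readout.get_obs(): the state, without advancing time (a new reading comes with each control period).
- imaging.read_camera(name): name is "side" or "top"; returns the picture (384x512x3 uint8, red, green, blue); there is no depth.
- imaging.camera_model(name): a dict with "vfov" (degrees; the focal length in pixels is half the picture's height over the tangent of half this angle, whatever the lens; pixels are square), "cx", "cy" (the principal point, pixels), "xyz" and "orientation" of the camera in the world. Camera axes: x right, y down, z forward; pixel columns grow to the right and rows downward; lengths in m; the calibration is good to about 2 mm. A picture is of the moment at which its call begins. camera_model takes no time and is no camera call.
- hand_in(): hands the job in; it is judged then, once.
Trained networks look in the newest picture that a camera, given by its name, has taken for a name from the list of things; names that differ only in an ending like _2 or _b are one class to them, and where a whole thing is asked for, a point or a joint stands for the part that bears it (a point fixed in the world has none). Each returns a list of dicts, best first, with "conf" (0 to 1); they miss things now and then, are a little off and sometimes report something else, mostly with a low value. They report only what shows in the picture. A call takes as long as a camera call. They do not tell look-alikes from the thing itself.
- imaging.cut_out(thing, camera): "mask" (384x512 bool, what is visible of it) and "centre" ([column, row] in pixels, amid what is visible of it).
The state is a dict: "t": time; "q": joint angles; "joint_vel": joint speeds; "joint_torque": joint torques, N m; "eef_pos": TCP position; "tool_rot": TCP orientation; "contact_force": force on the tool from outside, world axes, zero at the start; "torque": the same for the moment, N m; "gripper_width": opening from 0.0 (shut) to 1.0 (fully open); "grasp_force": force on a finger pad.
Only numpy, scipy, OpenCV 4.12 (cv2) and the standard library are available. Lean on these libraries where they do the work, as an engineer would, in place of code of your own. Each camera call takes 0.05 s, during which the arm holds its last target. There are 200 camera calls.

### The job

The class has left the robot kit's four parts (wheel, gear motor, servo, controller hub) out on the cutting mat: repack the kit box. Set each part down, not dropped, into the pocket cut for it, lying fully on the pocket floor and the same way up as it is now (either way round is fine). Leave the mug and the screwdriver where they are.

Things in the scene. Friction and masses are not known exactly. Their poses are not given: they have to be found in the camera images.
- wheel: small robot wheel lying flat: black rubber tyre, grey spoked rim, 52 mm diameter, 26 mm high. Origin: centre of its underside; z up along its axle. All four parts lie on a green cutting mat, 300 x 220 mm, 3 mm thick, fixed, beside the kit box (to its left or right), at least 25 mm clear of each other.
- motor: flat gear motor: low block 70 mm (x) by 22.5 mm (y) by 18.8 mm high; white gearbox from x = -35 to +8 mm (full width), then a steel motor can 18.8 mm wide and a black end cap; a white 5 mm shaft stands 9 mm up at x = -24 mm. Origin: centre of its underside; x along its length, z up. May be gripped across y at its origin.
- servo: hobby servo standing upright: black case 40 mm (x) by 20 mm (y) by 38 mm high, two mounting ears at 27 to 30 mm height reaching to x = +-27.5 mm (18 mm wide), a white round horn of 16 mm diameter on top at x = +10 mm (highest point 45 mm). Origin: centre of its underside; z up. May be gripped across y at its origin.
- hub: controller hub: square white plastic case 56 x 56 mm, 26 mm high, with a dark screen and three buttons on top. Origin: centre of its underside; x, y along its sides, z up.
- wheel_inlay: inlay for the wheel: fixed square plywood tile, 109 x 109 x 7 mm, with a round pocket of 69 mm diameter, 4 mm deep, dark floor engraved with the wheel's outline, at its centre. Origin: centre of its underside, 3 mm above the table; pocket floor 3 mm, tile top 7 mm above the origin. One of 2 x 2 tiles (110 mm pitch) in a low plywood kit box, 232 mm square, rim 12 mm above the table.
- motor_inlay: inlay for the motor: fixed square plywood tile, 109 x 109 x 7 mm, with a long rectangular pocket, 87 mm (x) by 39 mm (y), 4 mm deep, dark floor engraved with the motor's outline, at its centre. Origin: centre of its underside, 3 mm above the table; pocket floor 3 mm, tile top 7 mm above the origin. One of 2 x 2 tiles (110 mm pitch) in a low plywood kit box, 232 mm square, rim 12 mm above the table.
- servo_inlay: inlay for the servo: fixed square plywood tile, 109 x 109 x 7 mm, with a short rectangular pocket, 56 mm (x) by 36 mm (y), 4 mm deep, dark floor engraved with the servo's outline, at its centre. Origin: centre of its underside, 3 mm above the table; pocket floor 3 mm, tile top 7 mm above the origin. One of 2 x 2 tiles (110 mm pitch) in a low plywood kit box, 232 mm square, rim 12 mm above the table.
- hub_inlay: inlay for the hub: fixed square plywood tile, 109 x 109 x 7 mm, with a square pocket, 73 x 73 mm, 4 mm deep, dark floor engraved with the hub's outline, at its centre. Origin: centre of its underside, 3 mm above the table; pocket floor 3 mm, tile top 7 mm above the origin. One of 2 x 2 tiles (110 mm pitch) in a low plywood kit box, 232 mm square, rim 12 mm above the table.
- mug: bystander: blue ceramic mug, 80 mm diameter, 95 mm high, on the table to the robot's right. Origin: centre of its underside.
- screwdriver: bystander: screwdriver lying on the table to the robot's left, about 190 mm long. Origin: on its underside, near mid-length; x along it towards the tip.
Things that resemble listed ones, but are neither listed nor needed, are in the scene too. Leave any yellow look-alike of the wheel alone. Leave any grey look-alike of the servo_inlay alone.

How it is judged:
At the end, for the whole second after the job is handed in: Each of the four parts is in its own pocket: within 12 mm of the pocket's centre, its underside on the pocket floor (within 2 mm), upright within 0.05 rad, and at rest (horizontal distance between wheel and wheel_inlay below 0.012 m and z of wheel in the frame of wheel_inlay between 0.001 and 0.005 m and angle between each of wheel, motor, servo, hub's own z axis and vertical below 0.05 rad and linear speed of each of wheel, motor, servo, hub below 0.02 m/s and horizontal distance between motor and motor_inlay below 0.012 m and z of motor in the frame of motor_inlay between 0.001 and 0.005 m and horizontal distance between servo and servo_inlay below 0.012 m and z of servo in the frame of servo_inlay between 0.001 and 0.005 m and horizontal distance between hub and hub_inlay below 0.012 m and z of hub in the frame of hub_inlay between 0.001 and 0.005 m); the robot touches nothing.
It fails at once if a part is dropped or slammed into its pocket (moves faster than 0.6 m/s within 50 mm above it) instead of being set down ((horizontal distance between wheel and wheel_inlay below 0.06 m and z of wheel in the frame of wheel_inlay below 0.05 m and linear speed of wheel above 0.6 m/s) or (horizontal distance between motor and motor_inlay below 0.06 m and z of motor in the frame of motor_inlay below 0.05 m and linear speed of motor above 0.6 m/s) or (horizontal distance between servo and servo_inlay below 0.06 m and z of servo in the frame of servo_inlay below 0.05 m and linear speed of servo above 0.6 m/s) or (horizontal distance between hub and hub_inlay below 0.06 m and z of hub in the frame of hub_inlay below 0.05 m and linear speed of hub above 0.6 m/s)).
It fails at once if the mug is moved by more than 30 mm (distance of mug from where it was at the start of the episode above 0.03 m).
It fails at once if the screwdriver is moved by more than 30 mm (distance of screwdriver from where it was at the start of the episode above 0.03 m).
It also fails if it takes over 96 s, if anything falls off the work surface, if the arm or the gripper's body presses on something with over 40 N, if the wrist force passes 120 N, or if a joint passes its speed limit or range.

## Working session

There is one attempt and no reset: what is moved stays moved. The work goes in short steps, Python scripts to look and compute and a tool call to move; the robot and the scene stay as the last step left them, time stands still between calls to the robot, and variables do not carry over. Pictures are saved under pics/ and viewed, at most 14 in all, crops included, and the job is handed in when it is done.

Besides the shell and the picture viewer there is one more tool, called after "Call:" as name(argument=value, ...), one argument or row to a line, values as JSON. drive_tool: Moves the arm, as the interface text tells. Its arguments: {"type":"object","properties":{"series":{"type":"array"},"squeeze":{"type":"number"}},"required":["series"]}

```bash
mkdir -p pics; ls; python3 - <<'E'
from station import readout, imaging
import cv2
for n in("top","side"):
    im=imaging.read_camera(n); cv2.imwrite(f"pics/{n}0.png",im[:,:,::-1]); print(imaging.camera_model(n))
o=readout.get_obs(); print({k:o[k] for k in("t","eef_pos","tool_rot","gripper_width")})
E
```

```text
pics
{'vfov': 56.6306748154002, 'cx': 254.01409159050286, 'cy': 185.8455608306366, 'xyz': array([0.34868431, 0.02533771, 1.07841958]), 'orientation': array([ 0.07416907, -0.6755821 ,  0.72870408, -0.08413169])}
{'vfov': 55.274985480348356, 'cx': 255.4761284780395, 'cy': 188.9206620530206, 'xyz': array([0.5038335 , 0.67802747, 0.82845749]), 'orientation': array([ 0.02256226, -0.0387884 ,  0.93988801, -0.33852169])}
{'t': 0.1, 'eef_pos': array([ 0.22732551, -0.63500996,  0.2304215 ]), 'tool_rot': array([-7.88027824e-04,  9.85256278e-01,  1.71083016e-01, -2.16084555e-04]), 'gripper_width': 0.9974735555860053}
```

View pics/top0.png

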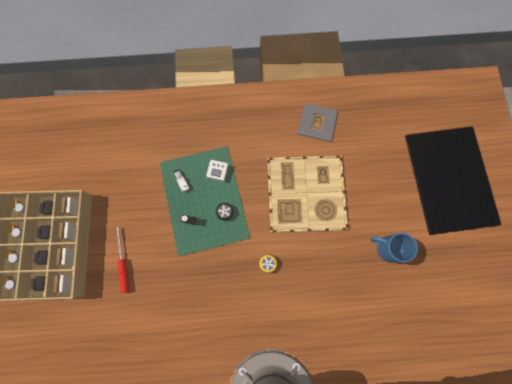

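View pics/side0.png

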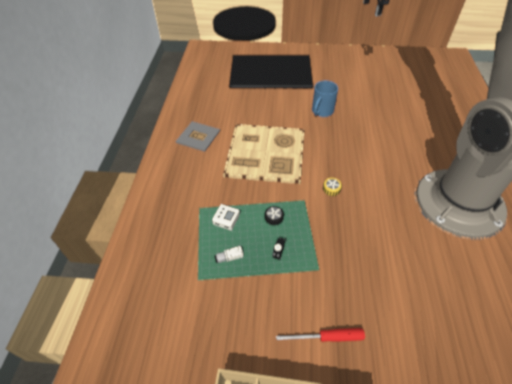

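The top view shows the mat on the left with the motor (181,181), hub (217,170), wheel (224,212) and servo (188,219). The box pockets are motor (288,176), servo (323,175), hub (290,211) and wheel (326,210). The look-alikes are the yellow wheel (268,264) and the grey tile (317,122). Next I'll measure these by fitting to the masks.

```bash
cat > h.py <<'E'
import numpy as np, cv2, pickle
from scipy.spatial.transform import Rotation as R
from station import readout, imaging
def cam(n):
    m=imaging.camera_model(n); w,x,y,z=m["orientation"]
    return 192/np.tan(np.radians(m["vfov"])/2),m["cx"],m["cy"],np.array(m["xyz"]),R.from_quat([x,y,z,w]).as_matrix()
def proj(n,P):
    f,cx,cy,t,M=cam(n); p=(np.atleast_2d(P)-t)@M
    return np.c_[cx+f*p[:,0]/p[:,2],cy+f*p[:,1]/p[:,2]]
def back(n,uv,z):
    f,cx,cy,t,M=cam(n); d=M@np.array([(uv[0]-cx)/f,(uv[1]-cy)/f,1.])
    return t+d*(z-t[2])/d[2]
E
python3 - <<'E'
from h import *
Z=dict(wheel=.016,motor=.0124,servo=.023,hub=.016,wheel_inlay=.01,motor_inlay=.01,servo_inlay=.01,hub_inlay=.01,mug=.05,screwdriver=.012)
S={}
for n in("top","side"):
    imaging.read_camera(n)
    for k in Z:
        L=imaging.cut_out(k,n); S[n,k]=L
        for d in L[:3]:
            m=d["mask"]; r,c=np.nonzero(m); uv=[c.mean(),r.mean()]
            print(n,k,round(d["conf"],2),m.sum(),np.round(uv,1),np.round(back(n,uv,Z[k]),3)[:2])
pickle.dump(S,open("S.pkl","wb"))
im=cv2.imread("pics/top0.png"); cv2.imwrite("pics/z1.png",cv2.resize(im[130:270,150:360],None,fx=3.8,fy=3.8,interpolation=cv2.INTER_CUBIC))
E
```

```text
top wheel 0.84 265 [267.6 263.5] [ 0.356 -0.021]
top wheel 0.69 265 [224.7 211.5] [0.518 0.095]
top motor 0.7 165 [181.4 180.3] [0.625 0.222]
top hub 0.78 359 [217.5 170.1] [0.649 0.11 ]
top wheel_inlay 0.83 1244 [326.1 209.4] [ 0.502 -0.212]
top motor_inlay 0.69 1261 [288.  175.8] [ 0.616 -0.107]
top servo_inlay 0.88 1074 [317.7 121.7] [ 0.787 -0.219]
top servo_inlay 0.86 1194 [323.4 174.8] [ 0.611 -0.216]
top hub_inlay 0.63 1269 [290.  210.8] [ 0.506 -0.102]
top mug 0.66 990 [396.4 246.8] [ 0.374 -0.39 ]
top screwdriver 0.73 435 [122.6 266.2] [0.381 0.401]
side wheel 0.59 317 [273.5 214.9] [0.519 0.096]
side wheel 0.52 273 [331.7 186.3] [ 0.358 -0.018]
side motor 0.61 305 [228.1 254.5] [0.626 0.224]
side servo 0.69 208 [278.2 247.6] [0.502 0.201]
side hub 0.78 452 [226.  216.6] [0.648 0.111]
side wheel_inlay 0.73 739 [284.4 140. ] [ 0.501 -0.21 ]
side motor_inlay 0.66 927 [245.6 161.6] [ 0.617 -0.104]
side servo_inlay 0.93 742 [250.4 137.7] [ 0.613 -0.213]
side servo_inlay 0.59 841 [198.1 135.6] [ 0.787 -0.211]
side hub_inlay 0.92 865 [281.  164.8] [ 0.507 -0.098]
side mug 0.78 790 [324.1  97.8] [ 0.373 -0.389]
side screwdriver 0.7 722 [332.5 334.7] [0.374 0.401]
```

View pics/z1.png

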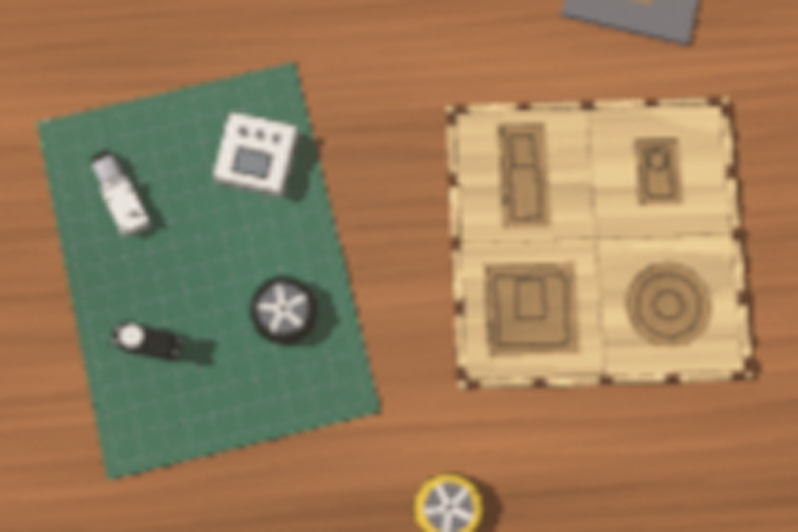

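The zoom shows the same layout, with the motor and servo pockets' long axes running vertically in the image, close to world x. Next step: silhouette fits for yaw.

```bash
cat > fit.py <<'E'
from h import *
from scipy.optimize import minimize
S=pickle.load(open("S.pkl","rb"))
def box(x0,x1,y,z0,z1): return [[a,b,c] for a in(x0,x1) for b in(-y,y) for c in(z0,z1)]
def disc(x,r,z): return [[x+r*np.cos(t),r*np.sin(t),z] for t in np.linspace(0,6.28,12)]
M=dict(motor=[box(-.035,.008,.01125,0,.0188),box(.008,.035,.0094,0,.0188)],
 servo=[box(-.02,.02,.01,0,.038),box(-.0275,.0275,.009,.027,.03),disc(.01,.008,.038)+disc(.01,.008,.045)],
 hub=[box(-.028,.028,.028,0,.026)])
K=4
def ren(n,k,p):
    im=np.zeros((384*K,512*K),np.uint8); c,s=np.cos(p[2]),np.sin(p[2])
    for b in M[k]:
        b=np.array(b); P=np.c_[p[0]+c*b[:,0]-s*b[:,1],p[1]+s*b[:,0]+c*b[:,1],b[:,2]+.003]
        cv2.fillConvexPoly(im,cv2.convexHull(np.round((proj(n,P)+.5)*K).astype(np.int32)),255)
    return cv2.resize(im,(512,384),interpolation=cv2.INTER_AREA)/255.
p0=dict(motor=[(.625,.223)],servo=[(.502,.201)],hub=[(.648,.11)])
for k in M:
    ms=[(n,S[n,k][0]["mask"]) for n in("top","side") if S[n,k]]
    cost=lambda p:sum(np.abs(ren(n,k,p)-m).sum() for n,m in ms)
    res=[]
    for a in np.radians(range(0,360 if k!="hub" else 90,15)):
        p=np.array([*p0[k][0],a]); res.append((cost(p),p))
    out=[]
    for c,p in sorted(res,key=lambda r:r[0])[:5]:
        r=minimize(cost,p,method="Nelder-Mead",options=dict(initial_simplex=p+np.array([[0,0,0],[.005,0,0],[0,.005,0],[0,0,.2]])))
        out.append((round(r.fun,1),np.round(r.x[:2],4),round(np.degrees(r.x[2]),1)))
    print(k,[(n,m.sum()) for n,m in ms],sorted(out,key=lambda r:r[0])[:3])
E
python3 fit.py
```

```text
motor [('top', np.int64(165)), ('side', np.int64(305))] [(np.float64(53.9), array([0.6276, 0.2239]), np.float64(24.3)), (np.float64(54.5), array([0.6277, 0.2236]), np.float64(23.7)), (np.float64(73.8), array([0.6275, 0.2239]), np.float64(202.8))]
servo [('side', np.int64(208))] [(np.float64(19.6), array([0.5023, 0.2007]), np.float64(73.7)), (np.float64(19.6), array([0.5023, 0.2007]), np.float64(253.7)), (np.float64(19.8), array([0.5022, 0.2007]), np.float64(73.4))]Traceback (most recent call last):
  File "fit.py", line 22, in <module>
    p=np.array([*p0[k][0],a]); res.append((cost(p),p))
                                           ~~~~^^^
  File "fit.py", line 19, in <lambda>
    cost=lambda p:sum(np.abs(ren(n,k,p)-m).sum() for n,m in ms)
                  ~~~^^^^^^^^^^^^^^^^^^^^^^^^^^^^^^^^^^^^^^^^^^
  File "fit.py", line 19, in <genexpr>
    cost=lambda p:sum(np.abs(ren(n,k,p)-m).sum() for n,m in ms)
                             ~~~^^^^^^^
  File "fit.py", line 14, in ren
    cv2.fillConvexPoly(im,cv2.convexHull(np.round((proj(n,P)+.5)*K).astype(np.int32)),255)
                                                   ~~~~^^^^^
  File "h.py", line 8, in proj
    f,cx,cy,t,M=cam(n); p=(np.atleast_2d(P)-t)@M
                ~~~^^^
  File "h.py", line 5, in cam
    m=imaging.camera_model(n); w,x,y,z=m["orientation"]
ValueError: time passes only in moves, steps and waits
```

```bash
sed -i 's/^def cam(n):/import functools\n@functools.lru_cache\ndef cam(n):/' h.py
sed -i 's/^for k in M:/for k in ["hub"]:/' fit.py; cat >> h.py <<'E'
def plan(x,y,z,yaw):
    """rows needed: tool-frame shift (cm) and turn (deg) to put TCP at x,y,z with tool y-axis at angle yaw (deg, mod 180)"""
    o=readout.get_obs(); w,a,b,c=o["tool_rot"]; M=R.from_quat([a,b,c,w]).as_matrix()
    cur=np.degrees(np.arctan2(M[1,1],M[0,1])); d=(yaw-cur+90)%180-90
    s=M.T@(np.array([x,y,z])-o["eef_pos"])*100
    print("shift cm",np.round(s,2),"turn",round(-d,1),"alt",round(-d+180*np.sign(d),1),"| cur",np.round(cur,1),np.round(o["eef_pos"],4),"q7",np.round(o["q"][6],2),"w",round(o["gripper_width"],3),"F",np.round(o["contact_force"],1),"t",round(o["t"],2))
E
python3 fit.py; python3 - <<'E'
from h import *
plan(.648,.11,.23,0)
E
```

```text
hub [('top', np.int64(359)), ('side', np.int64(452))] [(np.float64(91.6), array([0.6483, 0.1102]), np.float64(-17.0)), (np.float64(93.3), array([0.6486, 0.1104]), np.float64(71.6)), (np.float64(93.3), array([0.6486, 0.1105]), np.float64(71.6))]
shift cm [ 64.71 -56.02   0.13] turn -70.3 alt 109.7 | cur -70.3 [ 0.2275 -0.6355  0.2313] q7 -0.08 w 1.001 F [-0.2 -0.3  0. ] t 1.2
```

Call:
drive_tool(
  series=[
    [3.8, -3.3, 0, 0, -1],
    [3.8, -3.3, 0, 0, -1],
    [3.8, -3.3, 0, 0, -1],
    [3.8, -3.3, 0, 0, -1],
    [3.8, -3.3, 0, 0, -1],
    [3.8, -3.3, 0, 0, -1],
    [3.8, -3.3, 0, 0, -1],
    [3.8, -3.3, 0, 0, -1],
  ],
  squeeze=40,
)

```text
t: 2.0
eef_pos: [0.4242, -0.2851, 0.2317]
tool_rot: [0.0, 0.985, 0.171, 0.0]
contact_force: [0.7, -1.0, -0.2]
gripper_width: 1.001
grasp_force: 0.0
```

Call:
drive_tool(
  series=[
    [3.8, -3.3, 0, 0, -1],
    [3.8, -3.3, 0, 0, -1],
    [3.8, -3.3, 0, 0, -1],
    [3.8, -3.3, 0, 0, -1],
    [3.8, -3.3, 0, 0, -1],
    [3.8, -3.3, 0, 0, -1],
    [3.8, -3.3, 0, 0, -1],
    [3.8, -3.3, 0, 0, -1],
  ],
)

```text
t: 2.8
eef_pos: [0.6203, 0.0636, 0.2315]
tool_rot: [0.0, 0.985, 0.171, 0.0]
contact_force: [0.9, -0.4, 0.1]
gripper_width: 0.995
grasp_force: 0.0
```

Call:
drive_tool(
  series=[
    [0, 0, 2, -7.6, -1],
    [0, 0, 2, -7.6, -1],
    [0, 0, 2, -7.6, -1],
    [0, 0, 2, -7.6, -1],
    [0, 0, 2, -7.6, -1],
    [0, 0, 2, -7.6, -1],
    [0, 0, 0, -7.6, -1],
    [0, 0, 0, 0, -1],
  ],
)

```text
t: 3.6
eef_pos: [0.6191, 0.0616, 0.1105]
tool_rot: [-0.0, 0.804, 0.594, -0.0]
contact_force: [-0.2, -0.5, -0.3]
gripper_width: 1.002
grasp_force: 0.0
```

```bash
python3 -c "
from h import *
plan(.6485,.110,.009,-17)"
```

```text
shift cm [ 5.49  1.4  10.15] turn -0.1 alt 179.9 | cur -17.1 [0.6191 0.0616 0.1105] q7 -0.78 w 1.002 F [-0.2 -0.5 -0.3] t 3.6
```

Call:
drive_tool(
  series=[
    [2.8, 0.7, 0, 0, -1],
    [2.7, 0.7, 0, 0, -1],
    [0, 0, 3, 0, -1],
    [0, 0, 3, 0, -1],
    [0, 0, 2, 0, -1],
    [0, 0, 1.6, 0, -1],
    [0, 0, 0.5, 0, -1],
    [0, 0, 0, 0, -1],
  ],
)

```text
t: 4.4
eef_pos: [0.6491, 0.1104, 0.0103]
tool_rot: [-0.0, 0.805, 0.594, -0.0]
contact_force: [-0.6, -0.0, 0.1]
gripper_width: 1.001
grasp_force: 0.0
```

Call:
drive_tool(
  series=[
    [0, 0, 0, 0, 1],
    [0, 0, 0, 0, 1],
    [0, 0, 0, 0, 1],
    [0, 0, 0, 0, 1],
    [0, 0, 0, 0, 1],
    [0, 0, 0, 0, 1],
  ],
)

```text
t: 5.0
eef_pos: [0.6499, 0.1107, 0.0118]
tool_rot: [0.0, 0.804, 0.594, 0.001]
contact_force: [-1.2, -0.1, 7.1]
gripper_width: 0.645
grasp_force: 43.8
```

Call:
drive_tool(
  series=[
    [0, 0, -1, 0, 1],
    [0, 0, -3, 0, 1],
    [0, 0, -3, 0, 1],
    [0, 0, -2, -7, 1],
    [0, 0, 0, -7, 1],
  ],
)

```text
t: 5.5
eef_pos: [0.6512, 0.1111, 0.1047]
tool_rot: [0.002, 0.724, 0.689, 0.003]
contact_force: [0.8, -0.3, -0.4]
gripper_width: 0.646
grasp_force: 43.0
```

```bash
python3 -c "
from h import *
plan(.5065,-.100,.06,-3)"
```

```text
shift cm [-21.8  -13.43   4.36] turn 0.2 alt -179.8 | cur -2.8 [0.6512 0.1111 0.1047] q7 -0.63 w 0.646 F [ 0.8 -0.3 -0.4] t 5.5
```

Call:
drive_tool(
  series=[
    [-2.0, -1.2, 0, 0, 1],
    [-4, -2.5, 0, 0, 1],
    [-4, -2.5, 0, 0, 1],
    [-4, -2.5, 0, 0, 1],
    [-4, -2.5, 0, 0, 1],
    [-3, -1.7, 2, 0, 1],
    [-0.8, -0.5, 2, 0, 1],
    [0, 0, 0, 0, 1],
  ],
)

```text
t: 6.3
eef_pos: [0.5003, -0.1023, 0.0588]
tool_rot: [-0.001, 0.727, 0.686, -0.002]
contact_force: [-0.6, -0.0, -1.1]
gripper_width: 0.644
grasp_force: 42.9
```

```bash
python3 - <<'E'
from h import *
plan(.5065,-.100,.015,-3)
im=imaging.read_camera("side"); cv2.imwrite("pics/s1.png",cv2.resize(im[80:300,160:400,::-1],None,fx=2.5,fy=2.5))
L=imaging.cut_out("hub","side")
for d in L: m=d["mask"]; r,c=np.nonzero(m); print(d["conf"],m.sum(),back("side",[c.mean(),r.mean()],.052+.013))
E
```

```text
shift cm [0.27 0.62 4.38] turn -0.3 alt 179.7 | cur -3.3 [ 0.5003 -0.1023  0.0588] q7 -0.35 w 0.644 F [-0.6 -0.  -1.1] t 6.3
0.93 363 [ 0.50128086 -0.1003988   0.065     ]
```

View pics/s1.png

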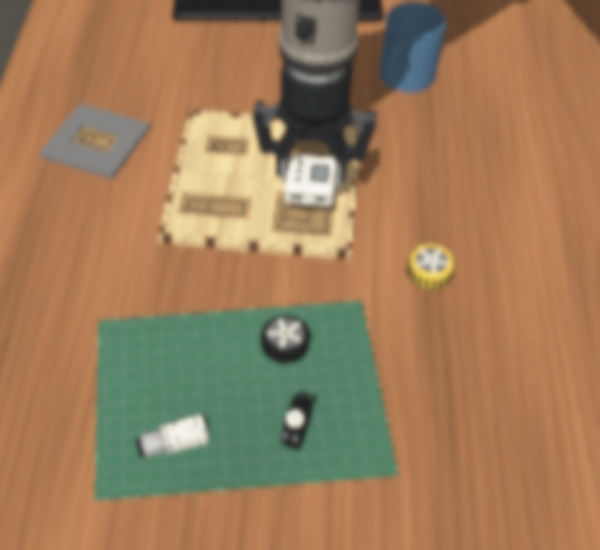

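The hub is held level above its pocket (crop 312,180) and centred in the grip, so I'll lower it.

Call:
drive_tool(
  series=[
    [0.3, 0.6, 0, 0, 1],
    [0, 0, 1.5, 0, 1],
    [0, 0, 1.2, 0, 1],
    [0, 0, 0.8, 0, 1],
    [0, 0, 0.5, 0, 1],
    [0, 0, 0.2, 0, 1],
    [0, 0, 0.1, 0, 1],
    [0, 0, 0, 0, 1],
  ],
)

```text
t: 7.2
eef_pos: [0.5097, -0.0974, 0.0174]
tool_rot: [0.0, 0.726, 0.688, 0.0]
contact_force: [-0.9, -0.5, -0.3]
gripper_width: 0.643
grasp_force: 43.0
```

Call:
drive_tool(
  series=[
    [-0.2, -0.3, 0.1, 0, 1],
    [0, 0, 0.1, 0, 1],
    [0, 0, 0.1, 0, 1],
    [0, 0, 0, 0, 1],
  ],
)

```text
t: 7.6
eef_pos: [0.5062, -0.0996, 0.0148]
tool_rot: [0.0, 0.726, 0.688, -0.0]
contact_force: [-2.4, -0.9, 5.9]
gripper_width: 0.645
grasp_force: 43.7
```

Call:
drive_tool(
  series=[
    [0, 0, 0, 0, -1],
    [0, 0, 0, 0, -1],
    [0, 0, 0, 0, -1],
    [0, 0, 0, 0, -1],
    [0, 0, -1, 0, -1],
    [0, 0, -3, 0, -1],
    [0, 0, -4, 0, -1],
    [0, 0, -3, 0, -1],
  ],
)

```text
t: 8.4
eef_pos: [0.5069, -0.0989, 0.1268]
tool_rot: [0.0, 0.726, 0.688, 0.001]
contact_force: [0.9, 0.4, -0.7]
gripper_width: 1.001
grasp_force: 0.0
```

```bash
python3 -c "
from h import *
plan(.5185,.0955,.12,-3)"
```

```text
shift cm [19.48  0.12  0.69] turn -0.1 alt 179.9 | cur -3.1 [ 0.5069 -0.0989  0.1268] q7 -0.27 w 1.001 F [ 0.9  0.4 -0.7] t 8.4
```

Call:
drive_tool(
  series=[
    [4, 0, 0, 0, -1],
    [5, 0, 0, 0, -1],
    [5, 0, 0, 0, -1],
    [4, 0.1, 1, 0, -1],
    [1.5, 0, 2, 0, -1],
    [0, 0, 2, 0, -1],
    [0, 0, 0, 0, -1],
  ],
)

```text
t: 9.1
eef_pos: [0.5162, 0.0957, 0.0728]
tool_rot: [-0.001, 0.725, 0.688, -0.002]
contact_force: [-0.6, -0.2, 0.5]
gripper_width: 1.002
grasp_force: 0.0
```

```bash
python3 -c "
from h import *
plan(.5185,.0955,.010,-3)"
```

```text
shift cm [-0.    0.26  6.28] turn 0.0 alt -180.0 | cur -3.0 [0.5162 0.0957 0.0728] q7 -0.73 w 1.002 F [-0.6 -0.2  0.5] t 9.1
```

Call:
drive_tool(
  series=[
    [0, 0.1, 2, 0, -1],
    [0, 0, 2, 0, -1],
    [0, 0, 1.5, 0, -1],
    [0, 0, 0.5, 0, -1],
    [0, 0, 0.2, 0, -1],
    [0, 0, 0, 0, -1],
  ],
)

```text
t: 9.7
eef_pos: [0.5194, 0.0954, 0.0128]
tool_rot: [0.0, 0.726, 0.688, 0.0]
contact_force: [0.1, 0.1, 1.0]
gripper_width: 1.003
grasp_force: 0.0
```

Call:
drive_tool(
  series=[
    [0, 0, 0, 0, 1],
    [0, 0, 0, 0, 1],
    [0, 0, 0, 0, 1],
    [0, 0, 0, 0, 1],
    [0, 0, 0, 0, 1],
    [0, 0, 0, 0, 1],
  ],
)

```text
t: 10.3
eef_pos: [0.5194, 0.0955, 0.0134]
tool_rot: [0.001, 0.726, 0.688, 0.0]
contact_force: [-1.7, -1.2, 9.4]
gripper_width: 0.586
grasp_force: 40.1
```

Call:
drive_tool(
  series=[
    [0, 0, -1, 0, 1],
    [0, 0, -3, 0, 1],
    [0, 0, -3, 0, 1],
    [0, 0, -2, 0, 1],
    [0, 0, 0, 0, 1],
  ],
)

```text
t: 10.8
eef_pos: [0.521, 0.0961, 0.1056]
tool_rot: [0.002, 0.726, 0.688, 0.002]
contact_force: [0.4, -0.3, -0.2]
gripper_width: 0.58
grasp_force: 41.8
```

```bash
python3 -c "
from h import *
plan(.5015,-.211,.06,-3)"
```

```text
shift cm [-30.77  -0.31   4.52] turn -0.1 alt 179.9 | cur -3.1 [0.521  0.0961 0.1056] q7 -0.7 w 0.58 F [ 0.4 -0.3 -0.2] t 10.8
```

Call:
drive_tool(
  series=[
    [-2.4, 0, 0, 0, 1],
    [-4.8, 0, 0, 0, 1],
    [-4.8, 0, 0, 0, 1],
    [-4.8, 0, 0, 0, 1],
    [-4.8, 0, 0, 0, 1],
    [-4.8, 0, 0, 0, 1],
    [-3, 0, 0, 0, 1],
    [-1.2, 0, 0, 0, 1],
  ],
)

```text
t: 11.6
eef_pos: [0.5009, -0.2143, 0.1015]
tool_rot: [-0.0, 0.728, 0.686, -0.001]
contact_force: [-0.3, 1.3, 0.3]
gripper_width: 0.582
grasp_force: 41.7
```

Call:
drive_tool(
  series=[
    [0, 0, 2, 0, 1],
    [0, 0, 2, 0, 1],
    [0, 0, 0, 0, 1],
  ],
)

```text
t: 11.9
eef_pos: [0.5004, -0.2082, 0.0599]
tool_rot: [-0.003, 0.725, 0.688, -0.001]
contact_force: [-1.3, 0.4, -0.3]
gripper_width: 0.583
grasp_force: 41.7
```

```bash
python3 -c "
from h import *
plan(.5015,-.211,.018,-3)"
```

```text
shift cm [-0.28  0.14  4.18] turn -0.0 alt 180.0 | cur -3.0 [ 0.5004 -0.2082  0.0599] q7 -0.13 w 0.583 F [-1.3  0.4 -0.3] t 11.9
```

Call:
drive_tool(
  series=[
    [-0.2, 0.1, 1.5, 0, 1],
    [0, 0, 1.2, 0, 1],
    [0, 0, 0.8, 0, 1],
    [0, 0, 0.4, 0, 1],
    [0, 0, 0.2, 0, 1],
    [0, 0, 0, 0, 1],
    [0, 0, 0, 0, 1],
  ],
)

```text
t: 12.6
eef_pos: [0.5036, -0.2123, 0.0217]
tool_rot: [0.0, 0.726, 0.688, 0.0]
contact_force: [-0.4, -0.1, -0.9]
gripper_width: 0.585
grasp_force: 41.8
```

Call:
drive_tool(
  series=[
    [0.1, -0.2, 0.2, 0, 1],
    [0, 0, 0.2, 0, 1],
    [0, 0, 0.1, 0, 1],
    [0, 0, 0.1, 0, 1],
    [0, 0, 0, 0, 1],
  ],
)

```text
t: 13.1
eef_pos: [0.5012, -0.2111, 0.0163]
tool_rot: [0.0, 0.726, 0.688, -0.001]
contact_force: [-5.3, 1.0, 13.7]
gripper_width: 0.582
grasp_force: 43.0
```

Contact with the floor. Release, retreat, and go to the servo.

Call:
drive_tool(
  series=[
    [0, 0, 0, 0, -1],
    [0, 0, 0, 0, -1],
    [0, 0, 0, 0, -1],
    [0, 0, 0, 0, -1],
    [0, 0, -1, 0, -1],
    [0, 0, -3, 0, -1],
    [0, 0, -4, 0, -1],
    [0, 0, -4, 0, -1],
  ],
)

```text
t: 13.9
eef_pos: [0.501, -0.2107, 0.1369]
tool_rot: [-0.0, 0.726, 0.688, -0.0]
contact_force: [0.0, -1.2, 0.3]
gripper_width: 1.003
grasp_force: 0.0
```

```bash
python3 - <<'E'
from h import *
plan(.502,.2007,.14,-16.4)
for c in("side","top"):
  imaging.read_camera(c)
  for k,z in(("servo",.022),("hub",.019),("wheel",.019),("motor",.0124)):
    for d in imaging.cut_out(k,c): m=d["mask"]; r,q=np.nonzero(m); print(c,k,round(d["conf"],2),m.sum(),np.round(back(c,[q.mean(),r.mean()],z),3)[:2])
E
```

```text
shift cm [41.09 -2.11 -0.28] turn 13.3 alt -166.7 | cur -3.1 [ 0.501  -0.2107  0.1369] q7 -0.06 w 1.003 F [ 0.  -1.2  0.3] t 13.9
side servo 0.49 188 [0.502 0.198]
side hub 0.83 333 [ 0.507 -0.101]
side wheel 0.73 185 [ 0.502 -0.211]
side wheel 0.53 249 [ 0.359 -0.017]
side motor 0.6 287 [0.624 0.223]
top hub 0.76 368 [ 0.507 -0.102]
top wheel 0.57 252 [ 0.358 -0.022]
top wheel 0.53 262 [ 0.503 -0.212]
top motor 0.48 176 [0.626 0.222]
```

Call:
drive_tool(
  series=[
    [3.1, -0.2, 0, 0, -1],
    [5, -0.3, 0, 0, -1],
    [5, -0.3, 0, 0, -1],
    [5, -0.3, 0, 0, -1],
    [5, -0.3, 0, 0, -1],
    [5, -0.3, 0, 0, -1],
    [5, -0.2, 0, 0, -1],
    [5, -0.2, 0, 0, -1],
  ],
)

```text
t: 15.2
eef_pos: [0.5005, 0.1718, 0.1348]
tool_rot: [-0.0, 0.726, 0.688, -0.0]
contact_force: [1.2, -0.2, -0.5]
gripper_width: 1.001
grasp_force: 0.0
```

Call:
drive_tool(
  series=[
    [3, 0, 0, 6.6, -1],
    [0, 0, 3, 6.7, -1],
    [0, 0, 0, 0, -1],
  ],
)

```text
t: 15.5
eef_pos: [0.5, 0.1999, 0.1022]
tool_rot: [-0.001, 0.8, 0.6, -0.003]
contact_force: [-1.1, -0.8, -0.3]
gripper_width: 1.0
grasp_force: 0.0
```

```bash
python3 -c "
from h import *
plan(.502,.2005,.020,-16.4)"
```

```text
shift cm [0.15 0.22 8.21] turn 0.1 alt -179.9 | cur -16.3 [0.5    0.1999 0.1022] q7 -1.12 w 1.0 F [-1.1 -0.8 -0.3] t 15.5
```

Call:
drive_tool(
  series=[
    [0.1, 0.1, 2.5, 0, -1],
    [0, 0, 2.5, 0, -1],
    [0, 0, 2, 0, -1],
    [0, 0, 1, 0, -1],
    [0, 0, 0.1, 0, -1],
    [0, 0, 0, 0, -1],
  ],
)

```text
t: 16.1
eef_pos: [0.5043, 0.2004, 0.0249]
tool_rot: [0.0, 0.801, 0.599, 0.0]
contact_force: [-0.2, -0.6, -0.2]
gripper_width: 0.999
grasp_force: 0.0
```

Call:
drive_tool(
  series=[
    [0, 0, 0, 0, 1],
    [0, 0, 0, 0, 1],
    [0, 0, 0, 0, 1],
    [0, 0, 0, 0, 1],
    [0, 0, 0, 0, 1],
    [0, 0, 0, 0, 1],
    [0, 0, 0, 0, 1],
    [0, 0, 0, 0, 1],
  ],
)

```text
t: 16.9
eef_pos: [0.5038, 0.2008, 0.0246]
tool_rot: [0.0, 0.801, 0.599, 0.0]
contact_force: [-1.4, -0.4, 5.3]
gripper_width: 0.228
grasp_force: 40.9
```

Call:
drive_tool(
  series=[
    [0, 0, -1, 0, 1],
    [0, 0, -3, 0, 1],
    [0, 0, -4, 0, 1],
    [0, 0, -3, 0, 1],
    [0, 0, 0, 0, 1],
  ],
)

```text
t: 17.4
eef_pos: [0.5065, 0.2021, 0.1389]
tool_rot: [0.001, 0.801, 0.599, 0.004]
contact_force: [0.4, 0.0, -0.3]
gripper_width: 0.227
grasp_force: 40.3
```

```bash
python3 -c "
from h import *
plan(.612,-.2145,.10,87)"
```

```text
shift cm [-37.    21.87   3.84] turn 76.6 alt -103.4 | cur -16.4 [0.5065 0.2021 0.1389] q7 -1.09 w 0.227 F [ 0.4  0.  -0.3] t 17.4
```

Call:
drive_tool(
  series=[
    [-1.5, 0.9, 0, 0, 1],
    [-3.7, 2.2, 0, 0, 1],
    [-3.7, 2.2, 0, 0, 1],
    [-3.7, 2.2, 0, 0, 1],
    [-3.7, 2.2, 0, 0, 1],
    [-3.7, 2.2, 0, 0, 1],
    [-3.7, 2.2, 0, 0, 1],
    [-3.7, 2.2, 0, 0, 1],
  ],
)

```text
t: 18.2
eef_pos: [0.5826, -0.1103, 0.1338]
tool_rot: [-0.0, 0.801, 0.599, -0.0]
contact_force: [1.7, -0.5, -1.1]
gripper_width: 0.228
grasp_force: 40.3
```

Call:
drive_tool(
  series=[
    [-3.7, 2.2, 0, 0, 1],
    [-3.7, 2.2, 0, 0, 1],
    [-1.5, 0.9, 0, 3, 1],
    [0, 0, 0, 7, 1],
    [0, 0, 0, 8, 1],
    [0, 0, 0, 8, 1],
    [0, 0, 0, 8, 1],
    [0, 0, 0, 8, 1],
  ],
)

```text
t: 19.0
eef_pos: [0.6081, -0.208, 0.1336]
tool_rot: [-0.0, 0.963, 0.269, -0.0]
contact_force: [0.2, -0.1, -1.3]
gripper_width: 0.228
grasp_force: 40.3
```

Call:
drive_tool(
  series=[
    [0, 0, 0, 8, 1],
    [0, 0, 0, 8, 1],
    [0, 0, 0, 8, 1],
    [0, 0, 0, 7, 1],
    [0, 0, 0, 3.6, 1],
    [0, 0, 0, 0, 1],
  ],
)

```text
t: 19.6
eef_pos: [0.6082, -0.2078, 0.1337]
tool_rot: [-0.0, 1.0, -0.026, -0.001]
contact_force: [0.7, -0.1, -1.1]
gripper_width: 0.22
grasp_force: 40.3
```

```bash
python3 - <<'E'
from h import *
plan(.612,-.2145,.060,87)
im=imaging.read_camera("side"); cv2.imwrite("pics/s2.png",cv2.resize(im[60:240,160:380,::-1],None,fx=3,fy=3))
E
```

```text
shift cm [0.42 0.65 7.37] turn -0.0 alt 180.0 | cur -93.0 [ 0.6082 -0.2078  0.1337] q7 -1.51 w 0.22 F [ 0.7 -0.1 -1.1] t 19.6
```

View pics/s2.png

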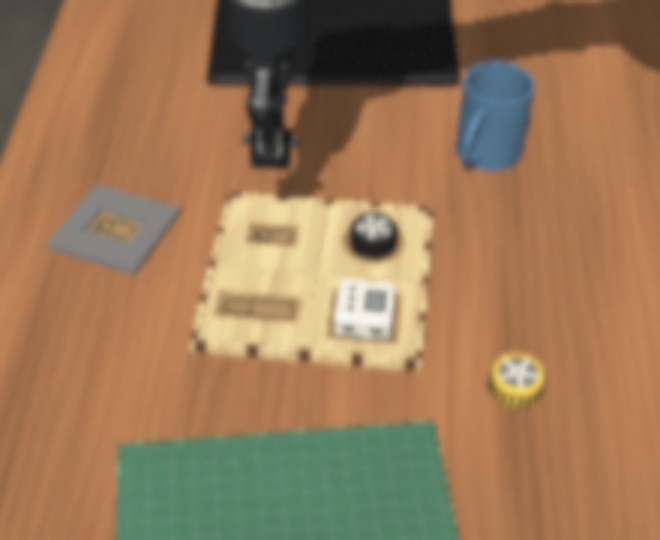

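The hub (crop 363,308) and wheel (373,233) are seated in their pockets, and the servo is in the hand behind the finger at (270,140). Lowering it now.

Call:
drive_tool(
  series=[
    [0.3, 0.5, 2, 0, 1],
    [0, 0, 2.5, 0, 1],
    [0, 0, 2, 0, 1],
    [0, 0, 1.5, 0, 1],
    [0, 0, 0.8, 0, 1],
    [0, 0, 0.4, 0, 1],
    [0, 0, 0, 0, 1],
    [0, 0, 0, 0, 1],
  ],
)

```text
t: 20.45
eef_pos: [0.612, -0.2139, 0.0431]
tool_rot: [0.0, 1.0, -0.026, 0.001]
contact_force: [0.2, -0.9, -1.2]
gripper_width: 0.226
grasp_force: 40.3
```

```bash
python3 -c "
from h import *
plan(.612,-.2145,.0275,87)"
```

```text
shift cm [0.   0.05 1.56] turn 0.0 alt -180.0 | cur -93.0 [ 0.612  -0.2139  0.0431] q7 -1.53 w 0.226 F [ 0.2 -0.9 -1.2] t 20.45
```

Call:
drive_tool(
  series=[
    [0, 0, 0.5, 0, 1],
    [0, 0, 0.4, 0, 1],
    [0, 0, 0.3, 0, 1],
    [0, 0, 0.2, 0, 1],
    [0, 0, 0.1, 0, 1],
    [0, 0, 0.1, 0, 1],
    [0, 0, 0, 0, 1],
  ],
)

```text
t: 21.15
eef_pos: [0.6113, -0.2137, 0.0276]
tool_rot: [0.0, 1.0, -0.026, -0.0]
contact_force: [-4.0, 1.2, 9.7]
gripper_width: 0.225
grasp_force: 40.8
```

Call:
drive_tool(
  series=[
    [0, 0, 0, 0, -1],
    [0, 0, 0, 0, -1],
    [0, 0, 0, 0, -1],
    [0, 0, 0, 0, -1],
    [0, 0, -1, 0, -1],
    [0, 0, -3, 0, -1],
    [0, 0, -4, 0, -1],
    [0, 0, -3, 0, -1],
  ],
)

```text
t: 21.95
eef_pos: [0.612, -0.2139, 0.1392]
tool_rot: [0.0, 1.0, -0.026, 0.001]
contact_force: [0.1, -0.6, 0.3]
gripper_width: 1.003
grasp_force: 0.0
```

```bash
python3 -c "
from h import *
plan(.627,.2235,.13,114)"
```

```text
shift cm [ -0.79 -43.76   0.9 ] turn -27.0 alt 153.0 | cur -93.0 [ 0.612  -0.2139  0.1392] q7 -1.5 w 1.003 F [ 0.1 -0.6  0.3] t 21.95
```

Call:
drive_tool(
  series=[
    [0, -3.4, 0, 0, -1],
    [0, -5, 0, 0, -1],
    [0, -5, 0, 0, -1],
    [0, -5, 0, 0, -1],
    [0, -5, 0, 0, -1],
    [-0.2, -5, 0, 0, -1],
    [-0.2, -5, 0, 0, -1],
    [-0.2, -5, 0, 0, -1],
  ],
)

```text
t: 22.75
eef_pos: [0.6254, 0.1718, 0.1372]
tool_rot: [-0.0, 1.0, -0.026, 0.0]
contact_force: [0.1, 0.2, 0.1]
gripper_width: 1.0
grasp_force: 0.0
```

Call:
drive_tool(
  series=[
    [-0.1, -4, 0, 0, -1],
    [0, -1.3, 1, -7, -1],
    [0, 0, 1.5, -7, -1],
    [0, 0, 1.5, -7, -1],
    [0, 0, 0, -6, -1],
    [0, 0, 0, 0, -1],
  ],
)

```text
t: 23.35
eef_pos: [0.6271, 0.2226, 0.0963]
tool_rot: [-0.0, 0.978, 0.208, -0.0]
contact_force: [-0.6, -0.2, 0.0]
gripper_width: 0.999
grasp_force: 0.0
```

```bash
python3 -c "
from h import *
plan(.627,.2235,.011,114)"
```

```text
shift cm [ 0.03 -0.08  8.53] turn 0.0 alt -180.0 | cur -66.0 [0.6271 0.2226 0.0963] q7 -1.81 w 0.999 F [-0.6 -0.2  0. ] t 23.35
```

Call:
drive_tool(
  series=[
    [0, 0, 3, 0, -1],
    [0, 0, 2.5, 0, -1],
    [0, 0, 2, 0, -1],
    [0, 0, 0.7, 0, -1],
    [0, 0, 0.3, 0, -1],
    [0, 0, 0, 0, -1],
    [0, 0, 0, 0, -1],
  ],
)

```text
t: 24.05
eef_pos: [0.6281, 0.2233, 0.0127]
tool_rot: [-0.0, 0.978, 0.208, 0.001]
contact_force: [0.2, 0.4, 0.1]
gripper_width: 0.995
grasp_force: 0.0
```

Call:
drive_tool(
  series=[
    [0, 0, 0.1, 0, 1],
    [0, 0, 0, 0, 1],
    [0, 0, 0, 0, 1],
    [0, 0, 0, 0, 1],
    [0, 0, 0, 0, 1],
    [0, 0, 0, 0, 1],
    [0, 0, 0, 0, 1],
    [0, 0, 0, 0, 1],
  ],
)

```text
t: 24.85
eef_pos: [0.6275, 0.223, 0.0106]
tool_rot: [-0.0, 0.978, 0.208, 0.0]
contact_force: [-1.1, 0.9, 3.9]
gripper_width: 0.248
grasp_force: 39.6
```

Call:
drive_tool(
  series=[
    [0, 0, -1, 0, 1],
    [0, 0, -3, 0, 1],
    [0, 0, -4, 0, 1],
    [0, 0, -3, 5, 1],
    [0, 0, 0, 8, 1],
    [0, 0, 0, 8, 1],
    [0, 0, 0, 6, 1],
    [0, 0, 0, 0, 1],
  ],
)

```text
t: 25.65
eef_pos: [0.6269, 0.2228, 0.1206]
tool_rot: [0.0, 1.0, -0.027, -0.0]
contact_force: [0.5, 0.6, -0.7]
gripper_width: 0.248
grasp_force: 39.3
```

```bash
python3 -c "
from h import *
plan(.6165,-.1055,.12,87)"
```

```text
shift cm [ 0.7  32.84  0.08] turn -0.0 alt 180.0 | cur -93.0 [0.6269 0.2228 0.1206] q7 -2.21 w 0.248 F [ 0.5  0.6 -0.7] t 25.65
```

Final TCP height = 0.006 + 0.0076 ≈ 0.0136.

Call:
drive_tool(
  series=[
    [0.1, 2.5, 0, 0, 1],
    [0.1, 4.8, 0, 0, 1],
    [0.1, 4.8, 0, 0, 1],
    [0.1, 4.8, 0, 0, 1],
    [0.1, 4.8, 0, 0, 1],
    [0.1, 4.8, 0, 0, 1],
    [0.1, 4.0, 0, 0, 1],
    [0, 2.2, 0, 0, 1],
  ],
)

```text
t: 26.45
eef_pos: [0.6162, -0.1096, 0.1203]
tool_rot: [0.001, 1.0, -0.027, -0.0]
contact_force: [-0.4, 0.9, 0.0]
gripper_width: 0.248
grasp_force: 39.3
```

Call:
drive_tool(
  series=[
    [0, 0, 2, 0, 1],
    [0, 0, 3, 0, 1],
    [0, 0, 1.5, 0, 1],
    [0, 0, 0, 0, 1],
  ],
)

```text
t: 26.85
eef_pos: [0.615, -0.1037, 0.053]
tool_rot: [-0.0, 1.0, -0.025, -0.003]
contact_force: [0.5, -0.3, -0.3]
gripper_width: 0.246
grasp_force: 39.3
```

```bash
python3 - <<'E'
from h import *
plan(.6165,-.1055,.0136,87)
im=imaging.read_camera("side"); cv2.imwrite("pics/s3.png",cv2.resize(im[60:240,160:380,::-1],None,fx=3,fy=3))
E
```

```text
shift cm [0.18 0.18 3.94] turn 0.1 alt -179.9 | cur -92.9 [ 0.615  -0.1037  0.053 ] q7 -1.71 w 0.246 F [ 0.5 -0.3 -0.3] t 26.85
```

View pics/s3.png

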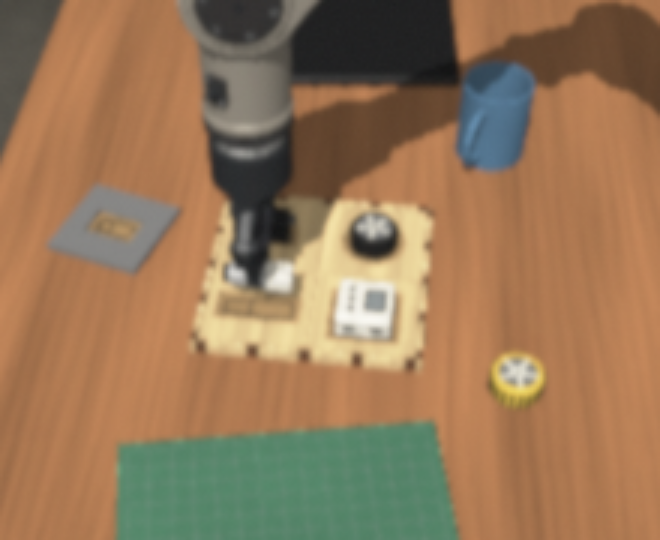

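The motor is in the hand over its pocket (crop 260,275) and lined up lengthwise with it, so I'll lower it.

Call:
drive_tool(
  series=[
    [0.1, 0, 1, 0, 1],
    [0, 0, 1, 0, 1],
    [0, 0, 0.7, 0, 1],
    [0, 0, 0.4, 0, 1],
    [0, 0, 0.2, 0, 1],
    [0, 0, 0, 0, 1],
    [0, 0, 0, 0, 1],
  ],
)

```text
t: 27.6
eef_pos: [0.6183, -0.1041, 0.0226]
tool_rot: [0.0, 1.0, -0.026, 0.0]
contact_force: [0.1, -0.2, -0.6]
gripper_width: 0.25
grasp_force: 39.3
```

Call:
drive_tool(
  series=[
    [-0.2, 0.1, 0.3, 0, 1],
    [0, 0, 0.3, 0, 1],
    [0, 0, 0.2, 0, 1],
    [0, 0, 0.1, 0, 1],
    [0, 0, 0.1, 0, 1],
    [0, 0, 0, 0, 1],
  ],
)

```text
t: 28.2
eef_pos: [0.6158, -0.1051, 0.0136]
tool_rot: [0.0, 1.0, -0.026, -0.0]
contact_force: [-4.8, -0.7, 12.4]
gripper_width: 0.249
grasp_force: 40.8
```

Call:
drive_tool(
  series=[
    [0, 0, 0, 0, -1],
    [0, 0, 0, 0, -1],
    [0, 0, 0, 0, -1],
    [0, 0, 0, 0, -1],
    [0, 0, -1, 0, -1],
    [0, 0, -3, 0, -1],
    [0, 0, -4, 0, -1],
    [0, 0, -4, 0, -1],
  ],
)

```text
t: 29.0
eef_pos: [0.6157, -0.1049, 0.1339]
tool_rot: [-0.0, 1.0, -0.026, -0.0]
contact_force: [0.6, 0.0, -0.0]
gripper_width: 0.996
grasp_force: 0.0
```

Call:
drive_tool(
  series=[
    [0, -4, -2, 0, -1],
    [0, -5, 0, 0, -1],
    [0, -5, 0, 0, -1],
    [0, -5, 0, 0, -1],
    [0, -4, 0, 0, -1],
    [0, 0, 0, 0, -1],
    [0, 0, 0, 0, -1],
  ],
)

```text
t: 29.7
eef_pos: [0.6279, 0.1261, 0.1528]
tool_rot: [-0.0, 1.0, -0.025, 0.0]
contact_force: [0.4, -1.2, -0.1]
gripper_width: 0.999
grasp_force: 0.0
```

```bash
python3 - <<'E'
from h import *
for c in("side","top"):
  im=imaging.read_camera(c)
  if c=="top": cv2.imwrite("pics/t4.png",cv2.resize(im[140:250,250:370,::-1],None,fx=5,fy=5,interpolation=cv2.INTER_CUBIC))
  else: cv2.imwrite("pics/s4.png",cv2.resize(im[110:200,210:320,::-1],None,fx=6,fy=6,interpolation=cv2.INTER_CUBIC))
  for k,z in(("servo",.026),("hub",.019),("wheel",.019),("motor",.0154)):
    for d in imaging.cut_out(k,c): m=d["mask"]; r,q=np.nonzero(m); print(c,k,round(d["conf"],2),m.sum(),np.round(back(c,[q.mean(),r.mean()],z),3)[:2])
E
```

```text
side servo 0.62 181 [ 0.614 -0.215]
side hub 0.81 352 [ 0.507 -0.101]
side wheel 0.8 251 [ 0.359 -0.016]
side wheel 0.78 186 [ 0.503 -0.213]
side motor 0.51 137 [ 0.612 -0.108]
top servo 0.68 117 [ 0.615 -0.214]
top wheel 0.53 252 [ 0.503 -0.212]
top motor 0.7 157 [ 0.612 -0.108]
```

View pics/t4.png

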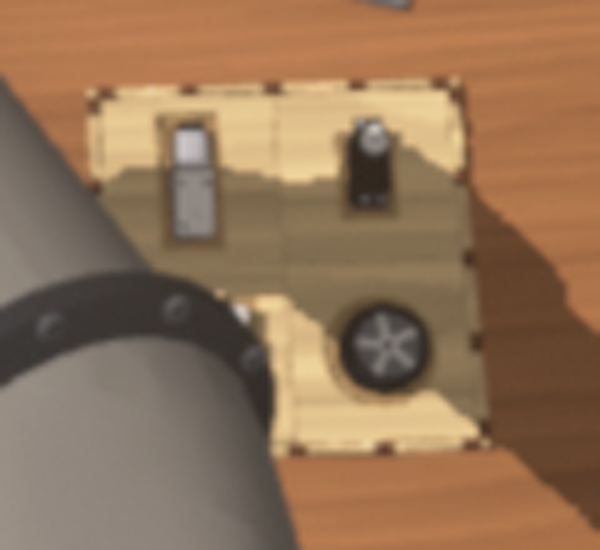

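View pics/s4.png

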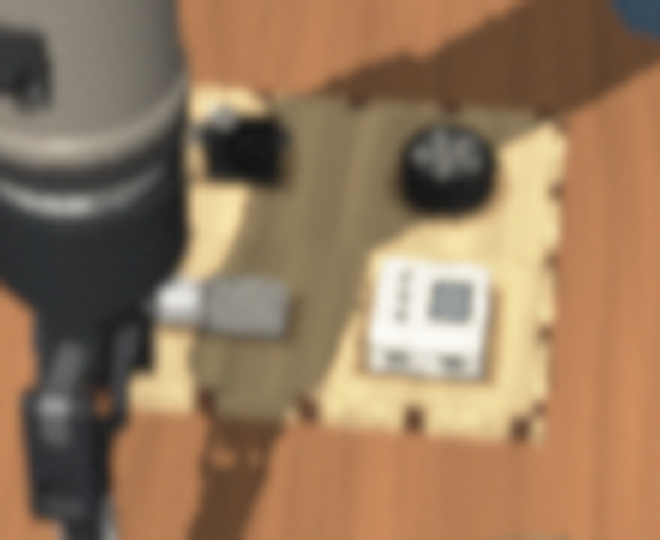

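In both views all four parts sit inside their pockets: motor (top crop 190,182), servo (370,165), wheel (386,347) and hub (side crop 430,315). The measured offsets are under 5 mm.

```bash
python3 -c "
from station import hand_in
print(hand_in())"
```

```text
the job is handed in; nothing more can be done
None
```

I set all four parts down in their own pockets, each within about 5 mm of centre by camera, left the mug and screwdriver alone, and handed the job in at about 30 s; no verdict came back.

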